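# Lock the hold-down screw of the frame joiner, then work its pedal

## Task

Push the red screw-knob of the frame joiner in along its slope and turn it clockwise until it stops, so that the screw catches and stays in when let go, holding the wooden frame corner. Only then press the yellow unit's pedal right down to its stop for a moment and let it come back up. Do not knock the other things on the bench about.

Things in the scene. Friction and masses are not known exactly. Their poses are not given: they have to be found in the camera images.
- joiner: Frame joiner, fixed: green base plate 260 (x) x 220 (y) x 20 mm, aluminium fence, light wooden frame corner on it (top 60 mm up). Origin under the plate's centre; x from the screw's side to the fence. The knob sits on a grey boss (diameter 54 mm; mouth centre at 22, 0, 133 mm in this frame) whose axis leans 30 degrees from vertical towards -x. Free space all round the knob.
- knob_grip (a point): Grip point on the screw's axis in the knob's red bar, 12 mm below its top; moves with it. z: the axis, pointing out of the boss; x along the bar, y across it. The bar is 58 long, 16 wide (pinch across this), 30 mm tall, on a 26 mm hub; 18 mm free under the bar when out, 8 mm when fully in. With knob at 0, x is 0.65 rad anticlockwise of the sloping plane (the joiner's x-z).
- knob (a joint): Turn of the knob in rad, clockwise positive seen looking down on its top; starts at 0 to 0.25, stop at 1.30. Unless pushed in more than about 6 mm it jams at about 0.3; pushed right in it turns to the stop and is then held in. Friction about 0.05 N m.
- plunge (a joint): How far the screw is pushed in along its axis, m: 0 out, stop at 0.010. A spring resists with about 5 N when out, 11 N fully in. Turned to the stop and let go it stays at about 0.007; not caught, it springs back to 0.
- pedal_base: Yellow pedal unit, fixed: base 230 (x) x 125 (y) mm with low side cheeks 54 mm high, 113 mm apart inside. Origin under its centre, x from the hinge to the raised toe of the pedal.
- pedal_press (a point): The point to press: on the top of the black pedal plate's rubber tread, mid-width, 145 mm from the hinge and 40 mm short of the toe; about 75 mm above the bench when up and 42 mm when down. The plate is 185 x 100 mm. Its frame moves with the plate: x along the plate to the toe, z out of its top.
- pedal (a joint): Angle of the pedal pressed down, rad: 0 up, stop at 0.24; a spring returns it. The hinge runs along the unit's y, 90 mm behind its origin and 34 mm above the bench. Pressing at pedal_press takes about 10 to 14 N.
- offcut: Bystander, leave alone: brown wood offcut block, 45 x 60 x 28 mm, lying on the joiner's green base plate.
- pencil: Bystander, leave alone: flat red carpenter's pencil, 165 x 14 x 8 mm, on the bench beside the pedal.
- glue_bottle: Bystander, leave alone: yellow glue bottle with a red cap, diameter 60, 160 mm tall, standing.
- try_square: Bystander, leave alone: try square lying flat, dark wood stock 110 mm, steel blade 140 mm; origin under the stock.
- screwdriver: Bystander, leave alone: screwdriver lying on the bench.
- hammer: Bystander, leave alone: hammer lying on the bench.
- tape_measure: Bystander, leave alone: orange tape measure 70 x 42 x 60 mm, standing.

How it is judged:
On the way, in this order (a step that is already met when the one before it is completed fails the run):
1. the screw-knob is pushed in and turned until it is caught (value of joint plunge above 0.0055 m and value of joint knob above 0.95 rad), for 0.2 s.
2. with the screw locked, the pedal is pressed down to its stop (all of step 1 and value of joint pedal above 0.2 rad), for 0.2 s.
At the end, for the whole second after the job is handed in: The knob is turned to at least 0.95 rad and stays pushed in at least 5.5 mm by itself, and the pedal is back up (under 0.04 rad) (all of step 1 and value of joint pedal below 0.04 rad); the robot touches nothing.
It fails at once if the pedal is pressed (beyond 0.08 rad) before the screw is locked (value of joint pedal above 0.08 rad and not (value of joint plunge above 0.0055 m and value of joint knob above 0.95 rad)).
It fails at once if another thing on the bench is shifted more than 40 mm or knocked over (distance of any of offcut, pencil, glue_bottle, try_square, screwdriver, hammer, tape_measure from where it was at the start of the episode above 0.04 m or angle between any of glue_bottle, tape_measure's own z axis and vertical above 0.6 rad).
It also fails if it takes over 53 s, if anything falls off the work surface, if the arm or the gripper's body presses on something with over 40 N, if the wrist force passes 120 N, or if a joint passes its speed limit or range.

## Robot

A 6-joint arm with a two-finger parallel gripper is mounted at the origin on the work surface. World frame = base frame: x ahead of the robot, y to its left, z up, the work surface at z = 0. Lengths are in m, angles in rad, forces in N, time in s.
With the tool pointing down it reaches from about 0.375 to 0.925 m from the base axis. Payload 5.7 kg.
Tool frame: the origin (TCP) lies midway between the tips of the shut fingers; the grasp point (between the pads) lies 19 mm behind it; z points along the fingers, y is the line along which they close (so a half turn about z gives the same grasp; the last joint's range is limited). The gripper opens to 88 mm and grips with 3 to 60 N. Pads are 20 mm wide; open, the fingers measure 115 mm over their backs; the gripper's body (75 mm by 178 mm) begins 61 mm behind the grasp point.
Start: joints at [-1.439, 0.359, 1.51, -0, 1.272, -0.115], TCP at [0.147, -0.582, 0.223] pointing down, gripper open.
Joint ranges: [-2.97, 2.97], [-1.01, 2.36], [0.21, 2.38], [-0.96, 4.11], [0.2, 2.71], [-2.98, 2.98]. Speed limits (rad/s): [2.39, 2.39, 3.14, 3.14, 3.14, 3.14].

## Interface

Orientations are given as a 3x3 rotation matrix whose columns are the frame's x, y, z axes.
In Python, from station import bot gives the robot as it stands.
- The arm moves only by the tool arm_command, never from a script. Its argument "targets" is a list of rows, each an object with "slide": the shift along the tool's x, y, z in cm, a list of three; "rotation": the turn, a rotation vector about the tool's x, y, z in rad, a list of three. In form: [{"slide": [x, y, z], "rotation": [wx, wy, wz]}, ...]. A call has 1 to 10 rows; each row is the pose to reach, as a shift and turn from the pose commanded when the call began, along the tool's axes at that moment; what a row does not reach only later rows make up. A row lasts 1/10 s, in which the tool goes at most 50 mm and 8.59 degrees, less where a joint would pass 70% of its speed; a pose out of reach is approached as far as the arm can. A call with a gripper value outside its range is refused whole. "jaw" is the opening, from 0 (shut) to 1 (fully open), set as the call begins (left out, the last holds). The fingers move at their own pace and stop on an object; the grip force is fixed at half the most. Time passes only in rows, so rows that repeat a pose let the fingers close. It gives the time, the measured TCP pose, the force, the opening and the grip force at its end, in the units of the state.
- bot.get_state(): the state, without advancing time (a new reading comes with each control period).
- bot.grab_frame(name): name is "side" or "top" or "wrist"; returns a dict with "image" (480x640x3 uint8, blue, green, red), "intrinsics" (3x3 intrinsics, pixels), "k1" (the pictures are not rectified: a ray, as slopes to the right and down, at radius r is drawn at 1 + k1 r^2 times it, then the intrinsics apply), "world_from_camera" (4x4, takes a point from camera to world coordinates). Camera axes: x right, y down, z forward; pixel columns grow to the right and rows downward; lengths in m; the calibration is good to about 2 mm. A picture is of the moment at which its call begins. There is no depth.
- bot.close_job(): hands the job in; it is judged then, once.
The state is a dict: "clock": time; "joint_positions": joint angles; "joint_vel": joint speeds; "tau": joint torques, N m; "tool_pos": TCP position; "eef_rot": TCP orientation; "force": force on the tool from outside, world axes, zero at the start; "moment": the same for the moment, N m; "grip_width": finger opening in m; "grip_force": force on a finger pad.
Only numpy, scipy, OpenCV 4.12 (cv2) and the standard library are available. Lean on these libraries where they do the work, as an engineer would, in place of code of your own. Each camera call takes 0.05 s, during which the arm holds its last target. There are 200 camera calls.

## Working session

There is one attempt and no reset: what is moved stays moved. The work goes in short steps, Python scripts to look and compute and a tool call to move; the robot and the scene stay as the last step left them, time stands still between calls to the robot, and variables do not carry over. Pictures are saved under pics/ and viewed, at most 10 in all, crops included, and the job is handed in when it is done.

Besides the shell and the picture viewer there is one more tool, called after ">>>" as name(argument=value, ...) on one line, values as JSON. arm_command: Moves the arm, as the interface text tells. Its arguments: {"type":"object","properties":{"targets":{"type":"array"},"jaw":{"type":"number"}},"required":["targets"]}

```bash
mkdir -p pics && cat > h.py <<'E'
import numpy as np, cv2, pickle
from station import bot
def ray(f,uv):
    K=f["intrinsics"];p=np.array([(uv[0]-K[0][2])/K[0][0],(uv[1]-K[1][2])/K[1][1]]);q=p.copy()
    for _ in range(30): q=p/(1+f["k1"]*(q@q))
    T=np.array(f["world_from_camera"]);d=T[:3,:3]@np.array([q[0],q[1],1.]);return T[:3,3],d/np.linalg.norm(d)
def onz(f,uv,z):
    o,d=ray(f,uv);return o+d*(z-o[2])/d[2]
def proj(f,P):
    T=np.array(f["world_from_camera"]);c=T[:3,:3].T@(np.array(P)-T[:3,3]);p=c[:2]/c[2];p=p*(1+f["k1"]*(p@p));K=f["intrinsics"]
    return np.array([K[0][0]*p[0]+K[0][2],K[1][1]*p[1]+K[1][2]])
def tri(f1,a,f2,b):
    o1,d1=ray(f1,a);o2,d2=ray(f2,b)
    s=np.linalg.lstsq(np.c_[d1,-d2],o2-o1,rcond=None)[0];p,q=o1+s[0]*d1,o2+s[1]*d2
    return (p+q)/2,np.linalg.norm(p-q)
def load(n): return pickle.load(open(n+'.pkl','rb'))
def snap(n,cam):
    f=bot.grab_frame(cam);pickle.dump(f,open(n+'.pkl','wb'));cv2.imwrite(f'pics/{n}.png',f["image"]);return f
E
python3 - <<'E'
from h import *
for c in("top","side"):
    f=snap(c+"0",c);T=np.array(f["world_from_camera"]);print(c,T[:3,3].round(3),T[:3,2].round(3),f["k1"],np.array(f["intrinsics"]).round(1).tolist())
s=bot.get_state();print(s)
E
```

```text
top [ 0.416 -0.02   1.417] [ 0.092  0.006 -0.996] -0.15801371654900373 [[558.2, 0.0, 316.1], [0.0, 558.2, 241.7], [0.0, 0.0, 1.0]]
side [ 0.462 -1.251  0.912] [ 0.046  0.844 -0.534] -0.03575081646349834 [[517.9, 0.0, 319.3], [0.0, 517.9, 240.1], [0.0, 0.0, 1.0]]
{'clock': 0.1, 'joint_positions': array([-1.43905447e+00,  3.59429656e-01,  1.51130848e+00, -1.18751542e-05,
        1.27249637e+00, -1.15105960e-01]), 'joint_vel': array([-0.00165467, -0.00037956, -0.00330376, -0.00144928, -0.00060961,
        0.00105977]), 'tau': array([-5.72059380e-04, -5.16358781e+01, -2.71405756e+01,  6.77265110e-02,
        2.76907574e-02, -3.18761670e-05]), 'tool_pos': array([ 0.14651273, -0.58120296,  0.22190161]), 'eef_rot': array([[ 9.69686633e-01,  2.44351757e-01, -2.26927975e-04],
       [ 2.44351798e-01, -9.69685286e-01,  1.62613452e-03],
       [ 1.77300110e-04, -1.63229117e-03, -9.99998652e-01]]), 'force': array([0.27956369, 0.81484933, 0.52608515]), 'moment': array([ 0.01125319, -0.01534115,  0.0172674 ]), 'grip_force': 0.0, 'grip_width': 0.08759872043779633}
```

View pics/top0.png

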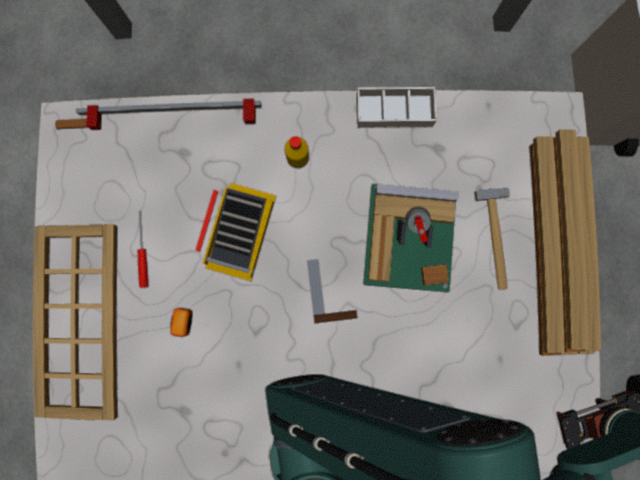

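View pics/side0.png

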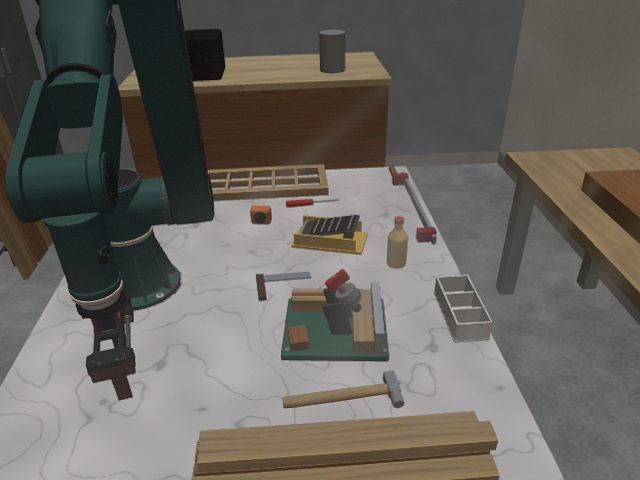

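The top view has the joiner at about (410,238) with its red knob at (421,230) and the fence facing up the picture (+x). The pedal is at (240,232) with the pencil to its left at (207,220). The side view puts the knob at (337,280) and the pedal at (332,230). Next I'll zoom in and measure masks.

```bash
python3 - <<'E'
from h import *
t,s=load("top0"),load("side0")
def z(f,x0,y0,w,h): return cv2.resize(f["image"][y0:y0+h,x0:x0+w],(400,300),interpolation=cv2.INTER_CUBIC)
cv2.imwrite("pics/crops.png",np.vstack([np.hstack([z(t,350,170,140,105+20),z(t,180,170,140,125)]),np.hstack([z(s,270,260,128,96),z(s,280,195,112,84)])]))
def masks(f,lo,hi,box,n):
    x0,y0,x1,y1=box;hsv=cv2.cvtColor(f["image"],cv2.COLOR_BGR2HSV);m=cv2.inRange(hsv,lo,hi);k=np.zeros_like(m);k[y0:y1,x0:x1]=m[y0:y1,x0:x1]
    c=max(cv2.findContours(k,cv2.RETR_EXTERNAL,cv2.CHAIN_APPROX_NONE)[0],key=cv2.contourArea);h=cv2.convexHull(c)
    M=cv2.moments(c);print(n,cv2.contourArea(c),np.round([M['m10']/M['m00'],M['m01']/M['m00']],1),'rect',cv2.minAreaRect(c),'poly',cv2.approxPolyDP(h,3,True)[:,0].tolist());return c
masks(t,(0,150,90),(8,255,255),(395,190,450,260),"knob top")
masks(s,(0,150,80),(8,255,255),(315,260,360,300),"knob side")
masks(t,(60,80,20),(90,255,255),(350,170,470,300),"green top")
masks(s,(60,60,20),(95,255,255),(270,280,400,365),"green side")
masks(t,(20,150,80),(35,255,255),(195,170,285,290),"yellow top")
masks(s,(20,130,80),(35,255,255),(285,205,372,255),"yellow side")
E
```

```text
knob top 63.0 [418.9 223. ] rect ((418.9500427246094, 222.8500518798828), (13.597793579101562, 6.324554920196533), 71.56504821777344) poly [[419, 216], [423, 228], [418, 230], [415, 217]]
knob side 15.0 [328.9 280.7] rect ((329.46002197265625, 280.2799987792969), (2.5999999046325684, 10.0), 53.13010025024414) poly [[334, 278], [326, 284]]
green top 2847.5 [415.1 255.5] rect ((409.97479248046875, 237.9077911376953), (84.8629379272461, 99.58406066894531), 4.68589973449707) poly [[372, 185], [452, 223], [448, 290], [364, 283]]
green side 1621.5 [303.  332.3] rect ((306.44000244140625, 329.91998291015625), (43.84062194824219, 56.56854248046875), 8.130102157592773) poly [[289, 299], [323, 312], [328, 334], [319, 354], [281, 354]]
yellow top 897.5 [248.8 233.8] rect ((240.15127563476562, 231.48692321777344), (47.12226867675781, 88.79695892333984), 16.429302215576172) poly [[230, 184], [274, 196], [250, 280], [206, 267]]
yellow side 155.5 [359.  239.9] rect ((357.59613037109375, 240.98077392578125), (11.840282440185547, 20.172332763671875), 15.255118370056152) poly [[356, 231], [365, 233], [361, 251], [356, 251], [352, 240]]
```

View pics/crops.png

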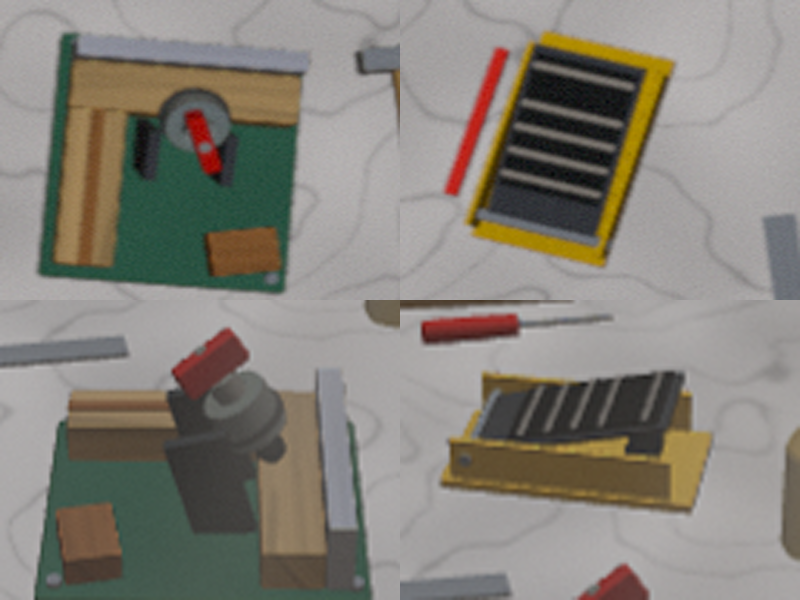

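The crops confirm the layout. The joiner's fence is at +x and the knob's bar leans towards the robot, with the dot on its top at about (421.7,231.7) in the top view and (335,276.6) in the side view. The pedal's hinge is near the robot and its toe is away from it (+x).

```bash
cat >> h.py <<'E'
def fit2(L,W):
    L=np.array(L);W=np.array(W);lc,wc=L.mean(0),W.mean(0);A=L-lc;B=W-wc
    th=np.arctan2((A[:,0]*B[:,1]-A[:,1]*B[:,0]).sum(),(A*B).sum());R=np.array([[np.cos(th),-np.sin(th)],[np.sin(th),np.cos(th)]])
    t=wc-R@lc;return th,t,((L@R.T+t)-W)
def red(f,box):
    x0,y0,x1,y1=box;c=f["image"][y0:y1,x0:x1].astype(int);m=(c[...,2]>90)&(c[...,2]>2.2*c[...,1])&(c[...,2]>2.2*c[...,0]);v,u=np.nonzero(m);return np.c_[u+x0,v+y0].astype(float)
E
python3 - <<'E'
from h import *
t,s=load("top0"),load("side0")
W=[onz(t,p,.02)[:2] for p in [(372.5,184.5),(363.5,283.3),(449,291)]]
th,o,r=fit2([(.13,.11),(-.13,.11),(-.13,-.11)],W);print("joiner",th,o,r.round(4).tolist())
for z in(0.006,):
    W=[onz(t,p,z)[:2] for p in [(230,184),(274,196),(250.5,280),(206,267)]]
    tp,op,r=fit2([(.115,.0625),(.115,-.0625),(-.115,-.0625),(-.115,.0625)],W);print("pedal",z,tp,op,r.round(4).tolist())
Rz=lambda a:np.array([[np.cos(a),-np.sin(a),0],[np.sin(a),np.cos(a),0],[0,0,1]])
Rj=Rz(th);J=lambda p:Rj@np.array(p)+[*o,0]
dot,e=tri(t,(421.7,231.7),s,(335,276.6));print("dot tri",dot,e,"model",J((.022-.024,0,.133+.048*.866)))
a=Rj@[-.5,0,.866];u=Rj@[.866,0,.5];v=np.cross(a,u);c=J((-.002,0,.1746))
for n,f,b in(("top",t,(395,190,450,260)),("side",s,(315,260,360,300))):
    P=red(f,b);print(n,len(P),P.min(0),P.max(0))
    # cast mask onto the bar's top plane
    Q=[]
    for p in P:
        oo,d=ray(f,p);X=oo+d*((c-oo)@a)/(d@a);Q.append([(X-c)@u,(X-c)@v])
    (cx,cy),(w,h),ang=cv2.minAreaRect(np.array(Q,np.float32)*1000);B=cv2.boxPoints(((cx,cy),(w,h),ang));e1=B[1]-B[0];e2=B[2]-B[1];L=e1 if np.hypot(*e1)>np.hypot(*e2) else e2
    print(n,"centre mm",cx,cy,"size",w,h,"ang",np.arctan(L[1]/L[0]))
    for k in(0,.1,.2,.25):
        g=.65-k;pts=[c+sg*.029*(np.cos(g)*u+np.sin(g)*v)+sh*.008*(-np.sin(g)*u+np.cos(g)*v) for sg,sh in((1,1),(1,-1),(-1,-1),(-1,1))];print(k,[proj(f,p).round(1).tolist() for p in pts])
print("pedal_press",Rz(tp)@[.055,0,.075]+[*op,0])
print("mouth",J((.022,0,.133)),"grip",J((.004,0,.1642)),"a",a)
E
```

```text
joiner -0.10874161136319195 [ 0.55292949 -0.25051199] [[0.0057, 0.0016], [-0.0027, 0.0009], [-0.0029, -0.0025]]
pedal 0.006 -0.28352398497906867 [0.57554323 0.18273201] [[0.0042, 0.0019], [0.003, -0.0045], [-0.0038, -0.0017], [-0.0034, 0.0044]]
dot tri [ 0.55109218 -0.25031591  0.17229769] 0.0034223684853110477 model [ 0.5509413  -0.25029493  0.174568  ]
top 149 [415. 216.] [427. 241.]
top centre mm 5.084392547607422 3.225709915161133 size 64.64765167236328 15.143550872802734 ang 0.4111045
0 [[412.5, 222.5], [418.8, 219.0], [431.1, 239.2], [424.8, 242.6]]
0.1 [[413.6, 221.6], [420.2, 218.7], [430.0, 240.1], [423.5, 242.8]]
0.2 [[414.7, 220.8], [421.5, 218.5], [429.0, 240.8], [422.2, 243.0]]
0.25 [[415.2, 220.5], [422.2, 218.5], [428.4, 241.1], [421.6, 243.0]]
side 54 [325. 270.] [343. 284.]
side centre mm 0.06262397766113281 -3.017557144165039 size 52.861751556396484 13.231525421142578 ang 0.4285854
0 [[340.9, 267.1], [344.3, 268.5], [327.4, 285.0], [324.1, 283.3]]
0.1 [[341.7, 267.2], [344.7, 269.1], [326.6, 284.9], [323.8, 282.8]]
0.2 [[342.4, 267.3], [344.9, 269.6], [325.9, 284.6], [323.6, 282.2]]
0.25 [[342.8, 267.5], [345.0, 270.0], [325.6, 284.5], [323.5, 281.8]]
pedal_press [0.62834739 0.16734627 0.075     ]
mouth [ 0.57479955 -0.25289959  0.133     ] grip [ 0.55690586 -0.2509461   0.1642    ] a [-0.49704673  0.05426372  0.866     ]
```

```bash
cat >> h.py <<'E'
from scipy.spatial.transform import Rotation as Ro
TH=-.1087;O=np.array([.5529,-.2505,0]);Rj=Ro.from_euler('z',TH).as_matrix()
A=Rj@[-.5,0,3**.5/2];U=Rj@[3**.5/2,0,.5];V=np.cross(A,U);MOUTH=Rj@[.022,0,.133]+O
def knobpose(g,h):  # bar angle g from slope, TCP h (m) above boss mouth along axis
    x=np.cos(g)*U+np.sin(g)*V;z=-A;return np.c_[x,np.cross(z,x),z],MOUTH+h*A
def rel(R,p):
    s=bot.get_state();R0=s["eef_rot"];print("slide cm",(R0.T@(p-s["tool_pos"])*100).round(2),"rot",Ro.from_matrix(R0.T@R).as_rotvec().round(3))
    print("t",s["clock"],"q",s["joint_positions"].round(3),"F",s["force"].round(1),"w",s["grip_width"])
E
python3 -c "
from h import *
rel(*knobpose(.42,.108))"
```

```text
slide cm [ 44.49 -23.25  -0.42] rot [-0.2    0.485 -0.063]
t 0.1 q [-1.439  0.359  1.511 -0.     1.272 -0.115] F [0.3 0.8 0.5] w 0.08759872043779633
```

>>> arm_command(targets=[{"slide": [22, -11.5, -3], "rotation": [-0.1, 0.24, -0.03]}, {"slide": [22, -11.5, -3], "rotation": [-0.1, 0.24, -0.03]}, {"slide": [22, -11.5, -3], "rotation": [-0.1, 0.24, -0.03]}, {"slide": [22, -11.5, -3], "rotation": [-0.1, 0.24, -0.03]}, {"slide": [44.5, -23.3, -0.4], "rotation": [-0.2, 0.485, -0.063]}, {"slide": [44.5, -23.3, -0.4], "rotation": [-0.2, 0.485, -0.063]}, {"slide": [44.5, -23.3, -0.4], "rotation": [-0.2, 0.485, -0.063]}, {"slide": [44.5, -23.3, -0.4], "rotation": [-0.2, 0.485, -0.063]}, {"slide": [44.5, -23.3, -0.4], "rotation": [-0.2, 0.485, -0.063]}, {"slide": [44.5, -23.3, -0.4], "rotation": [-0.2, 0.485, -0.063]}], jaw=0.5)

```text
clock: 1.1
tool_pos: [0.5188, -0.2485, 0.2268]
eef_rot: [[0.83, 0.251, 0.498], [0.319, -0.946, -0.056], [0.457, 0.206, -0.865]]
force: [0.4, -0.8, -0.1]
grip_width: 0.0443
grip_force: 0.0
```

```bash
python3 -c "
from h import *
rel(*knobpose(.42,.108))"
```

```text
slide cm [ 0.23 -0.09  0.13] rot [ 0.002 -0.    -0.   ]
t 1.1 q [-0.778  0.125  1.976  0.514  0.68   0.138] F [ 0.4 -0.8 -0.1] w 0.044276437054557735
```

```bash
python3 - <<'E'
from h import *
f=snap("w1","wrist")
c=MOUTH+.048*A
for g in(.4,.5,.3):
    x=np.cos(g)*U+np.sin(g)*V;y=np.cross(A,x);print(g,[proj(f,c+i*.029*x+j*.008*y).round().tolist() for i,j in((1,1),(1,-1),(-1,-1),(-1,1),(0,0))])
E
```

```text
0.4 [[296.0, 206.0], [326.0, 206.0], [324.0, 306.0], [295.0, 306.0], [310.0, 258.0]]
0.5 [[291.0, 207.0], [321.0, 205.0], [329.0, 305.0], [301.0, 307.0], [310.0, 258.0]]
0.3 [[302.0, 205.0], [332.0, 208.0], [318.0, 307.0], [290.0, 304.0], [310.0, 258.0]]
```

View pics/w1.png

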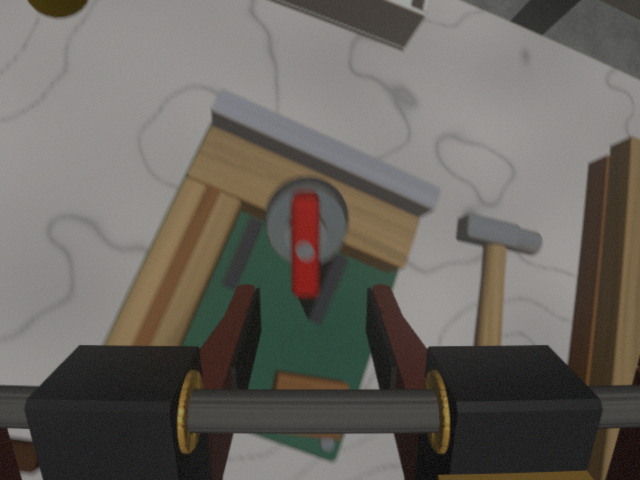

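The wrist view shows the knob bar upright in the picture, with corners at about (292,194), (318,194), (319,296) and (293,297) and its dot at (306,251). My model predicted (310,258), so it is off by about 2–4 mm. The fingertips are at columns of about 250 and 380.

```bash
python3 - <<'E'
from h import *
f=load("w1");s=bot.get_state();R,p=s["eef_rot"],s["tool_pos"]
for d in(0,.03,.06): print(d,proj(f,p+d*R[:,2]),proj(f,p+d*R[:,2]+.022*R[:,1]),proj(f,p+d*R[:,2]-.022*R[:,1]))
P=red(f,(270,180,340,310)).astype(np.float32);print(cv2.minAreaRect(P))
T=np.array(f["world_from_camera"]);print("cam in tool",R.T@(T[:3,3]-p),(R.T@T[:3,:3]).round(3).tolist())
# dot three-view consistency
o,d=ray(f,(306,251));n=MOUTH+.048*A;X=o+d*((n-o)@A)/(d@A);print("dot wrist-n (U,V mm)",(X-n)@U*1e3,(X-n)@V*1e3, "tool",(R.T@(X-p)*100).round(2))
E
```

```text
0 [298.65541812 297.3798494 ] [351.66378943 297.04607856] [245.65641071 297.62203646]
0.03 [300.28198742 271.3362011 ] [345.96782266 271.07069598] [254.59690099 271.56439197]
0.06 [301.51637596 251.61607874] [341.64663808 251.39610705] [261.38310757 251.82512011]
((305.0, 245.0), (102.0, 26.0), 90.0)
cam in tool [ 0.0745166   0.00529692 -0.16359109] [[-0.004, -0.957, -0.289], [1.0, -0.005, 0.005], [-0.006, -0.289, 0.957]]
dot wrist-n (U,V mm) 2.5785092425927494 3.787903028587794 tool [0.05 0.25 5.95]
```

```bash
python3 - <<'E'
from h import *
R,p=knobpose(.42,.018);rel(R,p+.001*U+.0025*V)
E
```

```text
slide cm [-0.16  0.31  8.95] rot [-0.004 -0.004  0.003]
t 1.15 q [-0.764  0.127  1.975  0.515  0.679  0.145] F [2.6 0.9 0. ] w 0.043819083538262756
```

>>> arm_command(targets=[{"slide": [0.2, -0.2, 0], "rotation": [0, 0, 0]}, {"slide": [0.2, -0.2, 0], "rotation": [0, 0, 0]}, {"slide": [0.2, -0.2, 2], "rotation": [0, 0, 0]}, {"slide": [0.2, -0.2, 4], "rotation": [0, 0, 0]}, {"slide": [0.2, -0.2, 6], "rotation": [0, 0, 0]}, {"slide": [0.2, -0.2, 6], "rotation": [0, 0, 0]}, {"slide": [0.2, -0.2, 6], "rotation": [0, 0, 0]}, {"slide": [0.2, -0.2, 6], "rotation": [0, 0, 0]}])

```text
clock: 1.95
tool_pos: [0.5483, -0.2522, 0.1763]
eef_rot: [[0.83, 0.25, 0.498], [0.319, -0.946, -0.057], [0.457, 0.206, -0.865]]
force: [0.4, 0.1, 0.6]
grip_width: 0.0436
grip_force: 0.0
```

```bash
python3 - <<'E'
from h import *
R,p=knobpose(.42,.018);rel(R,p+.001*U+.0025*V)
f=snap("w2","wrist")
s=bot.get_state();R,p=s["eef_rot"],s["tool_pos"]
for d in(0,): print(d,proj(f,p+d*R[:,2]),proj(f,p+d*R[:,2]+.022*R[:,1]),proj(f,p+d*R[:,2]-.022*R[:,1]))
n=MOUTH+.048*A;print("dot",proj(f,n))
rel(R,p)
E
```

```text
slide cm [ 0.39 -0.35  3.27] rot [ 0.003 -0.    -0.001]
t 1.95 q [-0.734  0.241  1.987  0.589  0.551  0.077] F [0.4 0.1 0.6] w 0.04355048969140152
0 [311.82399413 310.50962226] [364.91039884 310.43446444] [258.75594664 310.4719508 ]
dot [308.34271735 303.97769587]
slide cm [0. 0. 0.] rot [0. 0. 0.]
t 2.0 q [-0.733  0.24   1.987  0.589  0.551  0.077] F [0.4 0.5 0.7] w 0.04405004548043694
```

View pics/w2.png

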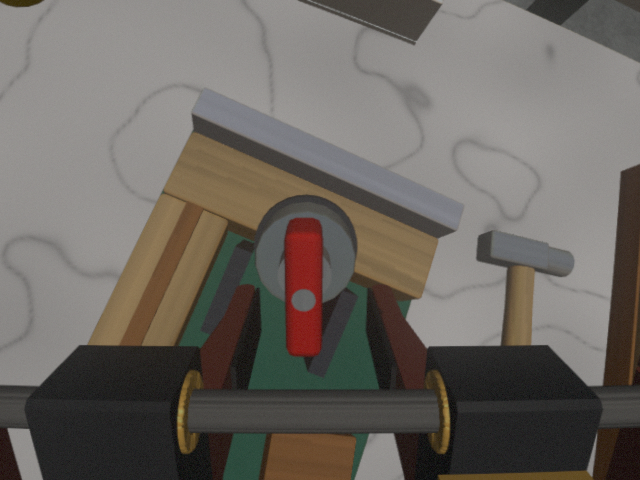

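The fingers straddle the bar: their inner edges are at columns 260 and 367, and the bar is centred at column 303 with its dot at (303,299). The tool needs about −3.5 mm in y and +4 mm in x, which agrees with the corrected model.

>>> arm_command(targets=[{"slide": [0.4, -0.35, 0], "rotation": [0, 0, 0]}, {"slide": [0.4, -0.35, 1.5], "rotation": [0, 0, 0]}, {"slide": [0.4, -0.35, 3.2], "rotation": [0, 0, 0]}, {"slide": [0.4, -0.35, 3.2], "rotation": [0, 0, 0]}, {"slide": [0.4, -0.35, 3.2], "rotation": [0, 0, 0]}])

```text
clock: 2.5
tool_pos: [0.5672, -0.2476, 0.1492]
eef_rot: [[0.83, 0.252, 0.498], [0.32, -0.946, -0.055], [0.457, 0.205, -0.866]]
force: [0.7, 0.3, -0.4]
grip_width: 0.0439
grip_force: 0.0
```

>>> arm_command(targets=[{"slide": [0, 0, 0], "rotation": [0, 0, 0]}, {"slide": [0, 0, 0], "rotation": [0, 0, 0]}, {"slide": [0, 0, 0], "rotation": [0, 0, 0]}, {"slide": [0, 0, 0], "rotation": [0, 0, 0]}, {"slide": [0, 0, 0], "rotation": [0, 0, 0]}, {"slide": [0, 0, 0], "rotation": [0, 0, 0]}], jaw=0)

```text
clock: 3.1
tool_pos: [0.5675, -0.2485, 0.1494]
eef_rot: [[0.83, 0.251, 0.498], [0.32, -0.946, -0.057], [0.457, 0.207, -0.865]]
force: [-2.0, -0.5, 4.9]
grip_width: 0.0238
grip_force: 30.0
```

```bash
python3 - <<'E'
from h import *
R,p=knobpose(.42,.018);rel(R,p+.001*U+.0025*V);s=bot.get_state();print(s["grip_force"],s["eef_rot"].T@s["force"],s["eef_rot"].T@s["moment"])
E
```

```text
slide cm [-0.09  0.08  0.01] rot [ 0.003 -0.001  0.   ]
t 3.1 q [-0.698  0.304  1.987  0.636  0.485  0.047] F [-2.  -0.5  4.9] w 0.02380421639775625
30.00505954027176 [ 0.3956163   0.99607252 -5.1651182 ] [-0.08225744 -0.11751612  0.01128787]
```

The opening is 24 mm rather than 16, so the tips have closed on the 26 mm hub under the bar. I'll open, back off 8 mm and regrip.

>>> arm_command(targets=[{"slide": [0, 0, 0], "rotation": [0, 0, 0]}, {"slide": [0, 0, 0], "rotation": [0, 0, 0]}, {"slide": [0, 0, 0], "rotation": [0, 0, 0]}, {"slide": [0, 0, -0.8], "rotation": [0, 0, 0]}, {"slide": [0, 0, -0.8], "rotation": [0, 0, 0]}, {"slide": [0, 0, -0.8], "rotation": [0, 0, 0]}], jaw=0.5)

```text
clock: 3.7
tool_pos: [0.5633, -0.2477, 0.1562]
eef_rot: [[0.83, 0.251, 0.498], [0.32, -0.946, -0.056], [0.457, 0.206, -0.865]]
force: [-0.5, -0.3, 0.7]
grip_width: 0.0441
grip_force: 0.0
```

>>> arm_command(targets=[{"slide": [0, 0, 0], "rotation": [0, 0, 0]}, {"slide": [0, 0, 0], "rotation": [0, 0, 0]}, {"slide": [0, 0, 0], "rotation": [0, 0, 0]}, {"slide": [0, 0, 0], "rotation": [0, 0, 0]}, {"slide": [0, 0, 0], "rotation": [0, 0, 0]}, {"slide": [0, 0, 0], "rotation": [0, 0, 0]}], jaw=0)

```text
clock: 4.3
tool_pos: [0.5635, -0.2482, 0.156]
eef_rot: [[0.83, 0.251, 0.498], [0.32, -0.946, -0.057], [0.457, 0.206, -0.865]]
force: [0.6, -2.4, -1.0]
grip_width: 0.0159
grip_force: 30.0
```

```bash
python3 - <<'E'
from h import *
R,p=knobpose(.42,.018);rel(R,p+.001*U+.0025*V);s=bot.get_state();print(s["grip_force"],s["eef_rot"].T@s["force"],s["eef_rot"].T@s["moment"])
f=bot.grab_frame("wrist");cv2.imwrite("pics/w3.png",f["image"][180:420,160:480])
E
```

```text
slide cm [-0.07  0.07  0.77] rot [ 0.003 -0.     0.   ]
t 4.3 q [-0.703  0.288  1.987  0.621  0.499  0.06 ] F [ 0.6 -2.4 -1. ] w 0.01593627645964287
30.002579391002655 [-0.74468761  2.1605303   1.32295993] [-0.09606026 -0.33786592 -0.03005388]
```

View pics/w3.png

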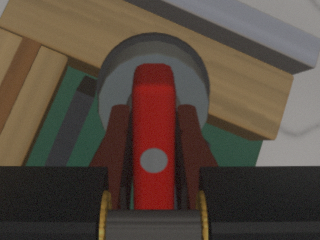

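The jaws now pinch the red bar squarely (bar column about 153 in the crop, dot at (153,160)) at 16 mm. Next I'll push it in.

>>> arm_command(targets=[{"slide": [0, 0, 0.3], "rotation": [0, 0, 0]}, {"slide": [0, 0, 0.6], "rotation": [0, 0, 0]}, {"slide": [0, 0, 0.9], "rotation": [0, 0, 0]}, {"slide": [0, 0, 1.1], "rotation": [0, 0, 0]}, {"slide": [0, 0, 1.1], "rotation": [0, 0, 0]}, {"slide": [0, 0, 1.1], "rotation": [0, 0, 0]}])

```text
clock: 4.95
tool_pos: [0.5686, -0.2487, 0.1472]
eef_rot: [[0.83, 0.251, 0.498], [0.32, -0.946, -0.057], [0.457, 0.207, -0.865]]
force: [-10.1, -1.2, 12.8]
grip_width: 0.0158
grip_force: 30.0
```

```bash
python3 - <<'E'
from h import *
R,p=knobpose(.42,.018);rel(R,p+.001*U+.0025*V);s=bot.get_state();print(s["grip_force"],s["eef_rot"].T@s["force"],s["eef_rot"].T@s["moment"])
E
```

```text
slide cm [-0.08  0.08 -0.24] rot [ 0.003 -0.001  0.001]
t 4.95 q [-0.697  0.309  1.987  0.642  0.479  0.042] F [-10.1  -1.2  12.8] w 0.015833748865340082
30.013856291770935 [ -2.94777464   1.2110146  -16.04099142] [-0.0071053  -0.80557047 -0.02502809]
```

>>> arm_command(targets=[{"slide": [0, 0, 0], "rotation": [0, 0, 0.08]}, {"slide": [0, 0, 0], "rotation": [0, 0, 0.16]}, {"slide": [0, 0, 0], "rotation": [0, 0, 0.24]}, {"slide": [0, 0, 0], "rotation": [0, 0, 0.32]}, {"slide": [0, 0, 0], "rotation": [0, 0, 0.4]}, {"slide": [0, 0, 0], "rotation": [0, 0, 0.4]}, {"slide": [0, 0, 0], "rotation": [0, 0, 0.4]}])

```text
clock: 5.65
tool_pos: [0.5687, -0.2492, 0.1473]
eef_rot: [[0.862, -0.093, 0.499], [-0.073, -0.996, -0.058], [0.502, 0.013, -0.865]]
force: [-10.1, -2.7, 11.4]
grip_width: 0.016
grip_force: 30.0
```

```bash
python3 - <<'E'
from h import *
R,p=knobpose(.42,.018);rel(R,p+.001*U+.0025*V);s=bot.get_state();print(s["grip_force"],s["eef_rot"].T@s["force"],s["eef_rot"].T@s["moment"])
E
```

```text
slide cm [-0.05  0.05 -0.24] rot [ 0.004 -0.001 -0.399]
t 5.65 q [-0.697  0.309  1.987  0.642  0.479  0.442] F [-10.1  -2.7  11.4] w 0.016004422559509103
30.012578666210175 [ -2.78927729   3.79397373 -14.79640737] [-0.50796649 -0.76991429  0.04457811]
```

>>> arm_command(targets=[{"slide": [0, 0, 0], "rotation": [0, 0, 0.08]}, {"slide": [0, 0, 0], "rotation": [0, 0, 0.16]}, {"slide": [0, 0, 0], "rotation": [0, 0, 0.24]}, {"slide": [0, 0, 0], "rotation": [0, 0, 0.32]}, {"slide": [0, 0, 0], "rotation": [0, 0, 0.4]}, {"slide": [0, 0, 0], "rotation": [0, 0, 0.48]}, {"slide": [0, 0, 0], "rotation": [0, 0, 0.56]}, {"slide": [0, 0, 0], "rotation": [0, 0, 0.64]}, {"slide": [0, 0, 0], "rotation": [0, 0, 0.68]}, {"slide": [0, 0, 0], "rotation": [0, 0, 0.68]}])

```text
clock: 6.65
tool_pos: [0.5683, -0.2499, 0.1471]
eef_rot: [[0.612, -0.614, 0.498], [-0.683, -0.728, -0.059], [0.399, -0.304, -0.865]]
force: [-12.3, -5.9, 11.2]
grip_width: 0.0158
grip_force: 30.1
```

```bash
python3 - <<'E'
from h import *
R,p=knobpose(.42,.018);rel(R,p+.001*U+.0025*V);s=bot.get_state();print(s["grip_force"],s["eef_rot"].T@s["force"],s["eef_rot"].T@s["moment"])
E
```

```text
slide cm [-0.03 -0.   -0.24] rot [ 0.005 -0.003 -1.079]
t 6.65 q [-0.698  0.309  1.987  0.64   0.478  1.122] F [-12.3  -5.9  11.2] w 0.01578314792150361
30.106259286403656 [  0.96985096   8.43014423 -15.42496112] [-1.53256578 -0.21436432 -0.42391692]
```

Turned by 1.08 rad, and the moment shows it is hard on the stop. I'll let go and back off along the axis.

>>> arm_command(targets=[{"slide": [0, 0, 0], "rotation": [0, 0, 0]}, {"slide": [0, 0, 0], "rotation": [0, 0, 0]}, {"slide": [0, 0, 0], "rotation": [0, 0, 0]}, {"slide": [0, 0, 0], "rotation": [0, 0, 0]}, {"slide": [0, 0, -3], "rotation": [0, 0, 0]}, {"slide": [0, 0, -7], "rotation": [0, 0, 0]}, {"slide": [0, 0, -11], "rotation": [0, 0, 0]}, {"slide": [0, 0, -14], "rotation": [0, 0, 0]}, {"slide": [0, 0, -14], "rotation": [0, 0, 0]}, {"slide": [0, 0, -14], "rotation": [0, 0, 0]}], jaw=0.6)

```text
clock: 7.65
tool_pos: [0.4992, -0.2405, 0.2678]
eef_rot: [[0.612, -0.613, 0.499], [-0.683, -0.728, -0.057], [0.398, -0.306, -0.865]]
force: [-0.1, 0.4, -0.4]
grip_width: 0.0525
grip_force: 0.0
```

```bash
python3 - <<'E'
from h import *
f=snap("w4","wrist")
for h in(.048,.041,.038):
    n=MOUTH+h*A+.001*U+.0025*V;g=.42-1.07;x=np.cos(g)*U+np.sin(g)*V;print(h,proj(f,n),proj(f,n+.029*x),proj(f,n-.029*x))
# pedal target: pedestal frame yaw -0.2835, plate slope
tp=-.2835;op=np.array([.5755,.1827,0]);Rp=Ro.from_euler('z',tp).as_matrix();pp=Rp@[.055,0,.075]+op
print("press",pp)
# tool down; tool y along pedal y (either sign), shut fingers
s=bot.get_state()
for sg in(1,-1):
    x=sg*Rp[:,0];z=np.array([0,0,-1.]);Rt=np.c_[x,np.cross(z,x),z];print(sg);rel(Rt,pp+[0,0,.08])
    q=s["tool_pos"]+[-0.05,.1,.08];rel(Rt,q)
f=snap("t4","top");s2=snap("s4","side")
z=lambda f,x0,y0,w,h: cv2.resize(f["image"][y0:y0+h,x0:x0+w],(400,300),interpolation=cv2.INTER_CUBIC)
w=load("w4");cv2.imwrite("pics/c4.png",np.vstack([cv2.resize(w["image"],(400,300)),z(s2,270,250,128,96)]))
E
```

```text
0.048 [315.90080473 237.3257843 ] [315.53594522 193.35722395] [316.24212367 278.79490201]
0.041 [315.83270897 234.3995772 ] [315.47451813 191.40735625] [316.16842835 275.01168455]
0.038 [315.80448668 233.1869831 ] [315.44908871 190.600233  ] [316.13784973 273.44219129]
press [0.62830453 0.16731553 0.075     ]
1
slide cm [-24.35 -34.17  13.85] rot [-0.213 -0.484 -0.474]
t 7.7 q [-0.799  0.038  1.955  0.466  0.784  1.268] F [-0.4 -0.6 -0.4] w 0.05277229872411191
slide cm [-6.74 -6.66 -9.97] rot [-0.213 -0.484 -0.474]
t 7.7 q [-0.799  0.038  1.955  0.466  0.784  1.268] F [-0.4 -0.6 -0.4] w 0.05277229872411191
-1
slide cm [-24.35 -34.17  13.85] rot [-0.651  0.287  2.577]
t 7.7 q [-0.799  0.038  1.955  0.466  0.784  1.268] F [-0.4 -0.6 -0.4] w 0.05277229872411191
slide cm [-6.74 -6.66 -9.97] rot [-0.651  0.287  2.577]
t 7.7 q [-0.799  0.038  1.955  0.466  0.784  1.268] F [-0.4 -0.6 -0.4] w 0.05277229872411191
```

View pics/c4.png

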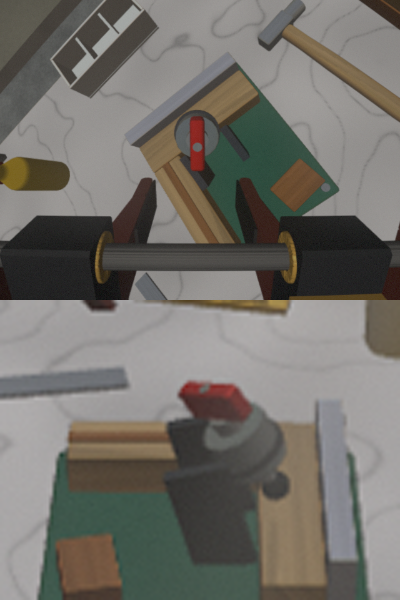

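The knob stays turned and in: its dot is at (315,235) full-scale, which matches a height of about 41 mm (7 mm in). Now for the pedal.

>>> arm_command(targets=[{"slide": [-9.8, -18.9, 1.7], "rotation": [-0.1, -0.24, -0.24]}, {"slide": [-9.8, -18.9, 1.7], "rotation": [-0.1, -0.24, -0.24]}, {"slide": [-9.8, -18.9, 1.7], "rotation": [-0.1, -0.24, -0.24]}, {"slide": [-9.8, -18.9, 1.7], "rotation": [-0.1, -0.24, -0.24]}, {"slide": [-9.8, -18.9, 1.7], "rotation": [-0.1, -0.24, -0.24]}, {"slide": [-24.4, -34.2, 13.9], "rotation": [-0.213, -0.484, -0.474]}, {"slide": [-24.4, -34.2, 13.9], "rotation": [-0.213, -0.484, -0.474]}, {"slide": [-24.4, -34.2, 13.9], "rotation": [-0.213, -0.484, -0.474]}, {"slide": [-24.4, -34.2, 13.9], "rotation": [-0.213, -0.484, -0.474]}, {"slide": [-24.4, -34.2, 13.9], "rotation": [-0.213, -0.484, -0.474]}], jaw=0)

```text
clock: 8.8
tool_pos: [0.6284, 0.1704, 0.1509]
eef_rot: [[0.96, -0.278, -0.003], [-0.278, -0.96, -0.0], [-0.003, 0.001, -1.0]]
force: [-0.6, -0.1, 0.6]
grip_width: 0.0003
grip_force: 0.0
```

>>> arm_command(targets=[{"slide": [0, 0, 0], "rotation": [0, 0, 0]}, {"slide": [0, 0, 0], "rotation": [0, 0, 0]}, {"slide": [0, 0, 0], "rotation": [0, 0, 0]}, {"slide": [0, 0, 0], "rotation": [0, 0, 0]}])

```text
clock: 9.2
tool_pos: [0.6288, 0.1663, 0.1556]
eef_rot: [[0.96, -0.281, 0.002], [-0.281, -0.96, -0.0], [0.002, -0.0, -1.0]]
force: [-0.2, 0.6, 0.7]
grip_width: -0.0001
grip_force: 0.0
```

```bash
python3 - <<'E'
from h import *
f=snap("w5","wrist")
tp=-.2835;op=np.array([.5755,.1827,0]);Rp=Ro.from_euler('z',tp).as_matrix();pp=Rp@[.055,0,.075]+op
x=Rp[:,0];z=np.array([0,0,-1.]);Rt=np.c_[x,np.cross(z,x),z];rel(Rt,pp)
c,s=np.cos(.22),np.sin(.22)
print("press px",proj(f,pp),"toe corners",[proj(f,pp+Rp@[.04*.98,j*.05,.04*.22]).round().tolist() for j in(1,-1)],"base",[proj(f,op+Rp@[.115,j*.0625,.005]).round().tolist() for j in (1,-1)])
st=bot.get_state();print("tcp px",proj(f,st["tool_pos"]),st["tool_pos"])
E
```

```text
slide cm [-0.1  -0.08  8.08] rot [-0.    -0.002 -0.002]
t 9.25 q [ 1.530e-01  4.900e-01  1.470e+00 -1.000e-03  1.179e+00  2.009e+00] F [0.6 0.1 0.7] w 0.0003397669433041781
press px [311.87707319 251.77770229] toe corners [[221.0, 189.0], [402.0, 189.0]] base [[225.0, 141.0], [399.0, 141.0]]
tcp px [313.18183748 310.77434617] [0.62884535 0.16630384 0.15580704]
```

View pics/w5.png

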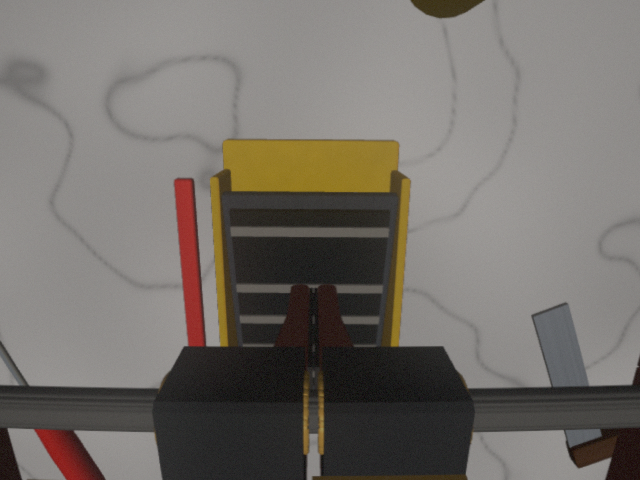

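The shut fingers sit over the middle of the pedal: the plate spans columns 222–402 with its toe edge at row 195, as predicted. Now I'll press it.

>>> arm_command(targets=[{"slide": [0, -0.1, 3], "rotation": [0, 0, 0]}, {"slide": [0, -0.1, 6], "rotation": [0, 0, 0]}, {"slide": [0, -0.1, 7.5], "rotation": [0, 0, 0]}, {"slide": [0, -0.1, 8.3], "rotation": [0, 0, 0]}, {"slide": [0, -0.1, 9], "rotation": [0, 0, 0]}, {"slide": [0, -0.1, 9.7], "rotation": [0, 0, 0]}, {"slide": [0, -0.1, 10.4], "rotation": [0, 0, 0]}, {"slide": [0, -0.1, 11], "rotation": [0, 0, 0]}, {"slide": [0, -0.1, 11.3], "rotation": [0, 0, 0]}, {"slide": [0, -0.1, 11.3], "rotation": [0, 0, 0]}])

```text
clock: 10.25
tool_pos: [0.6331, 0.1664, 0.0452]
eef_rot: [[0.96, -0.28, 0.008], [-0.28, -0.96, -0.002], [0.009, -0.0, -1.0]]
force: [1.1, -8.1, 9.9]
grip_width: 0.0003
grip_force: 5.5
```

>>> arm_command(targets=[{"slide": [0, 0, 0], "rotation": [0, 0, 0]}, {"slide": [0, 0, 0], "rotation": [0, 0, 0]}, {"slide": [0, 0, 0], "rotation": [0, 0, 0]}])

```text
clock: 10.55
tool_pos: [0.6331, 0.1664, 0.0456]
eef_rot: [[0.96, -0.28, 0.009], [-0.28, -0.96, -0.002], [0.009, -0.0, -1.0]]
force: [1.0, -8.7, 11.3]
grip_width: 0.0008
grip_force: 5.4
```

>>> arm_command(targets=[{"slide": [0, 0, 0.3], "rotation": [0, 0, 0]}, {"slide": [0, 0, 0.6], "rotation": [0, 0, 0]}, {"slide": [0, 0, 0.8], "rotation": [0, 0, 0]}, {"slide": [0, 0, 0.8], "rotation": [0, 0, 0]}, {"slide": [0, 0, 0.8], "rotation": [0, 0, 0]}])

```text
clock: 11.05
tool_pos: [0.6334, 0.1664, 0.042]
eef_rot: [[0.96, -0.279, 0.01], [-0.279, -0.96, -0.002], [0.01, -0.001, -1.0]]
force: [-7.9, -10.2, 41.5]
grip_width: 0.0003
grip_force: 21.2
```

The force rose sharply at z = 42 mm, so the pedal is at its stop. I'll lift off now.

>>> arm_command(targets=[{"slide": [0, 0, -0.3], "rotation": [0, 0, 0]}, {"slide": [0, 0, -0.3], "rotation": [0, 0, 0]}, {"slide": [0, 0, -1.5], "rotation": [0, 0, 0]}, {"slide": [0, 0, -2.7], "rotation": [0, 0, 0]}, {"slide": [0, 0, -4], "rotation": [0, 0, 0]}, {"slide": [0, 0, -8], "rotation": [0, 0, 0]}, {"slide": [0, 0, -12], "rotation": [0, 0, 0]}, {"slide": [0, 0, -15], "rotation": [0, 0, 0]}, {"slide": [0, 0, -15], "rotation": [0, 0, 0]}, {"slide": [0, 0, -15], "rotation": [0, 0, 0]}])

```text
clock: 12.05
tool_pos: [0.6296, 0.1684, 0.1855]
eef_rot: [[0.96, -0.28, 0.004], [-0.28, -0.96, 0.0], [0.003, -0.001, -1.0]]
force: [0.5, -0.8, -0.5]
grip_width: 0.0004
grip_force: 0.0
```

```bash
python3 - <<'E'
from h import *
s2=snap("s6","side");z=lambda f,x0,y0,w,h: cv2.resize(f["image"][y0:y0+h,x0:x0+w],(400,300),interpolation=cv2.INTER_CUBIC)
cv2.imwrite("pics/c6.png",np.hstack([z(s2,270,250,128,96),z(s2,280,195,112,84)]));print(bot.get_state()["force"])
E
```

```text
[-0.66524828 -0.07727739 -0.80919042]
```

View pics/c6.png

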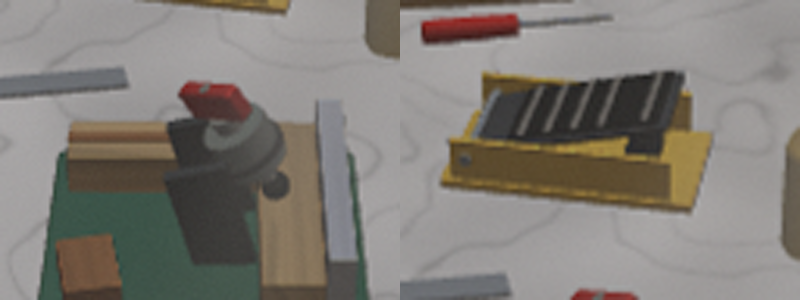

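The knob is still turned and in (left crop, about (215,98)). The pedal is back up, with its toe at (683,75) as it was at the start.

```bash
python3 -c "
from station import bot
print(bot.close_job())"
```

```text
the job is handed in; nothing more can be done
None
```

The screw-knob is pushed in, turned to its stop and holding on its own, and the pedal was then pressed to its stop and came back up; the job was handed in at about 12 s (no verdict was returned).

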